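# Unclamp the ball dish and turn its lip to the bowl

### The arm

A 6-joint arm with a two-finger parallel gripper is mounted at the origin on the work surface. World frame = base frame: x ahead of the robot, y to its left, z up, the work surface at z = 0. Lengths are in mm, angles in degrees, forces in N, time in s.
With the tool pointing down it reaches from about 300 to 850 mm from the base axis. Payload 4.2 kg.
Tool frame: the origin (TCP) lies on the centre line of the jaws, within the pads' length; the fingertips stand 11 mm ahead of it and the grasp point (between the pads) lies 8 mm behind it; z points along the fingers, y is the direction in which the jaws open and shut (so a half turn about z gives the same grasp; the last joint's range is limited). The gripper opens to 91 mm and grips with 3 to 60 N. Pads are 32 mm wide; open, the fingers measure 118 mm over their backs; the gripper's body (76 mm by 178 mm) begins 60 mm behind the grasp point.
Start: joints at [73.51, 18.312, 89.639, -0, 72.044, -1.146], TCP at [152.152, 554.519, 224.976] pointing down, gripper open.
Joint ranges: [-177.97, 177.97], [-48.28, 115.42], [12.27, 149.76], [-77.06, 257.06], [2.81, 150.46], [-146.56, 146.56]. Speed limits (degrees/s): [147.25, 147.25, 180, 180, 180, 180].

### API

Orientations are given as [roll, pitch, yaw] about the fixed x, y, z axes, in that order (R = Rz(yaw) Ry(pitch) Rx(roll)).
In Python, from workcell import env, grab_frame gives the robot as it stands. The module is installed in compiled form; this text tells all that it offers.
- The arm moves only by the tool arm_command, never from a script. Its argument "series" is one flat list of numbers, 6 for each row, row after row: the shift along the world's x, y, z each as a share of 400 mm, from -1 to 1, then the turn, a rotation vector about the world's x, y, z each as a share of 45 degrees, from -1 to 1. A call has 1 to 20 rows; each row shifts and turns the commanded pose from where the row before left it; what a row does not reach is not made up. A row lasts 1/12 s, in which the tool goes at most 41.7 mm and 7.16 degrees, less where a joint would pass 70% of its speed; a pose out of reach is approached as far as the arm can. A call with a number of a shift or a turn outside -1 to 1 is refused whole. A call with a gripper value outside its range is refused whole. "hand" is the opening, from 0 (shut) to 1 (fully open), set as the call begins (left out, the last holds). The fingers move at their own pace and stop on an object; "newtons" is the grip in N (left out, the last holds). Time passes only in rows, so rows that do not move let the fingers close. It gives the time, the measured TCP pose, the force and the opening at its end, in the units of the state.
- env.state(): the state, without advancing time (a new reading comes with each control period).
- grab_frame(name): name is "scene" or "top" or "wrist"; returns a dict with "frame" (480x640x3 uint8, red, green, blue), "intrinsics" (3x3 intrinsics, pixels), "R" (3x3) and "t" (3): a world point X has camera coordinates R X + t; the wrist camera has in their place "tool_from_camera" (4x4, takes a point from camera to tool coordinates, whose origin is the TCP and whose axes are the flange's). Camera axes: x right, y down, z forward; pixel columns grow to the right and rows downward; lengths in mm; the calibration is good to about 2 mm. A picture is of the moment at which its call begins: read the wrist's pose just before it. There is no depth.
- env.job_done(): hands the job in, once; it reports no verdict.
The state is a dict: "time_s": time; "qpos": joint angles; "qvel": joint speeds; "effort": joint torques, N m; "ee_pos": TCP position; "ee_rot": TCP orientation; "force": force on the tool from outside, world axes, zero at the start; "torque": the same for the moment, N m; "gripper_width": finger opening in mm.
Only numpy, scipy, OpenCV 4.12 (cv2) and the standard library are available. Lean on these libraries where they do the work, as an engineer would, in place of code of your own. Each camera call takes 0.05 s, during which the arm holds its last target.

### The job

Swing the clamp on the stand clear of the white dish, then lift the dish by its upright handle a few centimetres clear of the stand and turn it about a quarter turn, level and with the steel ball staying in its middle, until the pouring lip points at the open bowl beside the stand. Keep the dish above its stand, do not touch the ball, and leave the bowl, the brown bottle, the rubber blower and the vial where they stand. Finish while holding the dish still there in the gripper: do not put it down.

Things in the scene. Friction and masses are not known exactly. Their poses are not given: they have to be found in the camera images.
- stand: fixed stand: grey base plate 190 x 90 mm, 12 mm thick, lying along the stand's x axis from -65 to +125 mm, with an aluminium pedestal 76 mm in diameter whose flat top is 50 mm above the bench, and at x = +85 mm a steel clamp post. Origin: on the bench under the pedestal's axis. z up; its x axis points from the pedestal to the clamp post. The stand's place and yaw vary (yaw within 0.4 rad)
- clamp (a joint): turn clamp on the post, rad. Its flat steel finger (14 mm wide, 6 mm thick, reaching 38 mm from the post axis, underside 73 mm above the bench, 2 mm over the dish's rim) lies over the rim at 0 and so blocks lifting. Seen from above it turns counter-clockwise only, from 0 to a stop at 1.65 (finger then sideways, clear of the dish; clear from about 1.0). It starts between 0 and 0.3, has a light friction of 0.05 N m and stays where it is left
- clamp_grip (a point): point on the clamp's vertical axis, 97 mm above the bench, in the middle of its grey plastic knob: an upright bar 36 mm long along the finger, 12 mm thick across it, from 79 to 113 mm above the bench. The point's x axis runs along the bar, away from the finger's tip, and turns with the clamp; z up
- dish: loose round white porcelain dish, about 0.17 kg, outer diameter 126 mm, rim 21 mm above its flat foot (70 mm diameter), hollow with a spherical curve of 150 mm radius, 6 mm thick at the middle. Origin: centre of the underside of the foot. z up; +x points to the pouring lip, -x to the handle. It starts resting loosely on the pedestal, lip towards the clamp post, within 0.12 rad of the stand's yaw
- dish_center (a point): middle of the dish's hollow, 6 mm above the dish's origin
- dish_grip (a point): grasp point in the dish's wooden handle, at x = -97 mm and 24 mm above the dish's origin. The handle is an upright slab: 12 mm thick across (dish y), 46 mm long (dish x from -122 to -76 mm), from 4 to 42 mm above the dish's origin. Nothing but bench or base plate lies below it
- dish_lip (a point): tip of the pouring lip, a 26 mm wide spout on the rim, at x = +70.5 mm and 21 mm above the dish's origin
- ball: the loose steel ball; its axes turn as it rolls, so use ball_center for its place
- ball_center (a point): centre of the loose steel ball, 20 mm in diameter, about 33 g, which rolls freely in the hollow of the dish and starts in its middle
- bowl: open white porcelain bowl, 90 mm in diameter, 45 mm high, on the bench about 200 mm from the stand's axis, either to the left or to the right (stand +y or -y). Origin: centre of its underside
- bottle: closed brown glass bottle, 56 mm in diameter, 100 mm high, on the side of the stand opposite the bowl, about 200 mm from the stand's axis. Origin: centre of its underside. To be left alone
- blower: rubber blower bulb, 56 mm in diameter, 81 mm high, standing beyond the clamp on one side. Origin: centre of its underside. To be left alone
- vial: small brown vial, 26 mm in diameter, 42 mm high, standing beyond the clamp on the other side. Origin: centre of its underside. To be left alone
There are look-alikes about, which are no part of the job. Several things have the shape of the stand; the one meant has the colours described above.

How it is judged (in metres and radians):
On the way, in this order (a step that is already met when the one before it is completed fails the run):
1. the clamp's finger is swung clear of the dish, which still rests on the stand (value of joint clamp above 1 rad and z of dish in the frame of stand below 0.056 m), for 0.1 s.
2. the dish is lifted clear of the stand, level, with the ball in its middle (z of dish in the frame of stand above 0.065 m and angle between dish's own z axis and vertical below 0.12 rad and horizontal distance between ball_center and dish_center below 0.02 m), for 0.1 s.
At the end, for the whole second after the job is handed in: Dish held still by the fingers alone, foot 15-120 mm above the pedestal, centre within 40 mm of its axis, level within 0.08 rad, lip pointing at the bowl (bowl's centre within 40 mm of the handle-lip line), ball within 14 mm of the dish's middle, clamp clear (above 1.0 rad) (value of joint clamp above 1 rad and z of dish in the frame of stand between 0.065 and 0.17 m and horizontal distance between dish and stand below 0.04 m and x of bowl in the frame of dish above 0.1 m and y of bowl in the frame of dish between -0.04 and 0.04 m and angle between dish's own z axis and vertical below 0.08 rad and horizontal distance between ball_center and dish_center below 0.014 m and distance between ball_center and dish_center below 0.02 m and contact force between the fingers and dish above 2 N and contact force between dish and stand below 0.05 N and linear speed of dish below 0.02 m/s and angular speed of dish below 0.15 rad/s); the arm keeps its last pose, push and grip.
It fails at once if the ball leaves the middle of the dish (more than 30 mm off) (horizontal distance between ball_center and dish_center above 0.03 m).
It fails at once if the dish is tipped by more than 0.25 rad (angle between dish's own z axis and vertical above 0.25 rad).
It fails at once if the robot touches the ball (contact force between any of the arm, the fingers and ball above 0.3 N).
It fails at once if the bowl, bottle, blower or vial is moved by more than 15 mm (distance of any of bowl, bottle, blower, vial from where it was at the start of the episode above 0.015 m).
It also fails if it takes over 64 s, if anything falls off the work surface, if the arm or the gripper's body presses on something with over 40 N, if the wrist force passes 120 N, or if a joint passes its speed limit or range.

## Working session

There is one attempt and no reset: what is moved stays moved. The work goes in short steps, Python scripts to look and compute and a tool call to move; the robot and the scene stay as the last step left them, time stands still between calls to the robot, and variables do not carry over. Pictures are saved under pics/ and viewed, and the job is handed in when it is done.

Besides the shell and the picture viewer there is one more tool, called after "Emit:" by a JSON object that holds its "api" and its "payload", one argument or row to a line. arm_command: Moves the arm, as the interface text tells. Shift numbers are shares of 400 mm and turn numbers shares of 45 degrees, none past 1 either way. Its arguments: {"type":"object","properties":{"series":{"type":"array"},"hand":{"type":"number"},"newtons":{"type":"number"}},"required":["series"]}

```bash
mkdir -p pics; python3 - <<'E'
from workcell import env, grab_frame
import cv2,numpy as np
print(env.state())
for n in ["scene","top","wrist"]:
    f=grab_frame(n); cv2.imwrite(f"pics/{n}0.png",f["frame"][:,:,::-1])
    print(n,{k:np.round(v,4).tolist() for k,v in f.items() if k!="frame"})
    np.savez(f"{n}0.npz",**f)
E
```

```text
{'time_s': 0.0, 'qpos': array([ 7.35106439e+01,  1.83497154e+01,  8.97075279e+01,  3.47520558e-04,
        7.20422585e+01, -1.14611152e+00]), 'qvel': array([-0.08203731, -0.06805399,  0.09172441, -0.00927058,  0.06311001,
       -0.02588461]), 'effort': array([ 6.57077703e-05, -4.12456226e+01, -2.31973332e+01,  7.28640589e-02,
        4.54732880e-02, -1.36641665e-04]), 'ee_pos': array([152.00580359, 554.03606281, 224.13195769]), 'ee_rot': array([-1.79900525e+02, -2.32058031e-03,  1.64656646e+02]), 'force': array([ 0.3163104 ,  0.0918823 , -0.20838895]), 'torque': array([-0.01174786,  0.01086868,  0.00115425]), 'gripper_width': 91.10023947941757}
scene {'intrinsics': [[445.4132, 0.0, 324.3414], [0.0, 445.4132, 235.8058], [0.0, 0.0, 1.0]], 'R': [[0.176, 0.9842, 0.0202], [0.5873, -0.0885, -0.8045], [-0.79, 0.1534, -0.5936]], 't': [-178.5961, -238.1848, 1348.6768]}
top {'intrinsics': [[531.3435, 0.0, 317.5937], [0.0, 531.3435, 242.2928], [0.0, 0.0, 1.0]], 'R': [[-0.0049, -1.0, -0.0021], [-0.9811, 0.0052, -0.1935], [0.1935, 0.0011, -0.9811]], 't': [92.161, 561.2874, 1072.0129]}
wrist {'intrinsics': [[331.7966, 0.0, 318.5218], [0.0, 331.7966, 240.59], [0.0, 0.0, 1.0]], 'tool_from_camera': [[-0.0001, -0.9641, -0.2657, 76.4419], [1.0, 0.0004, -0.0018, -0.5469], [0.0019, -0.2657, 0.964, -159.6382], [0.0, 0.0, 0.0, 1.0]]}
```

View pics/scene0.png

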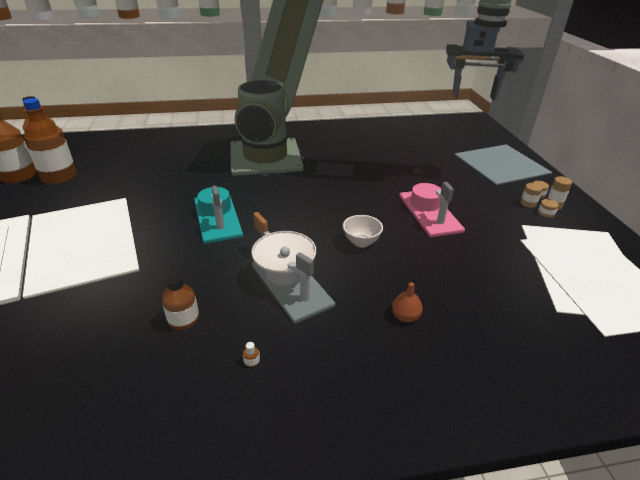

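View pics/top0.png

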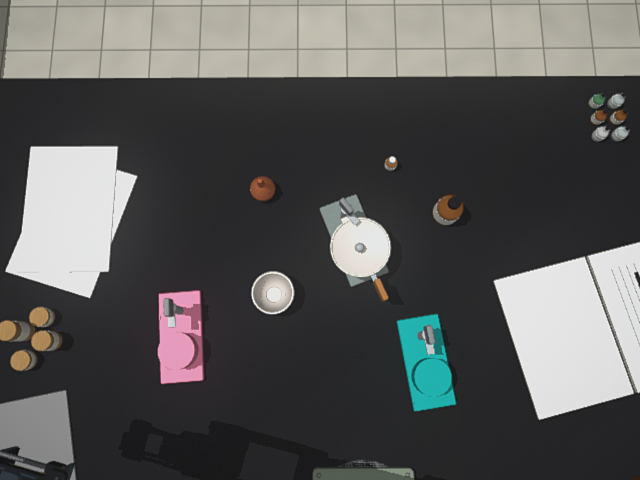

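View pics/wrist0.png

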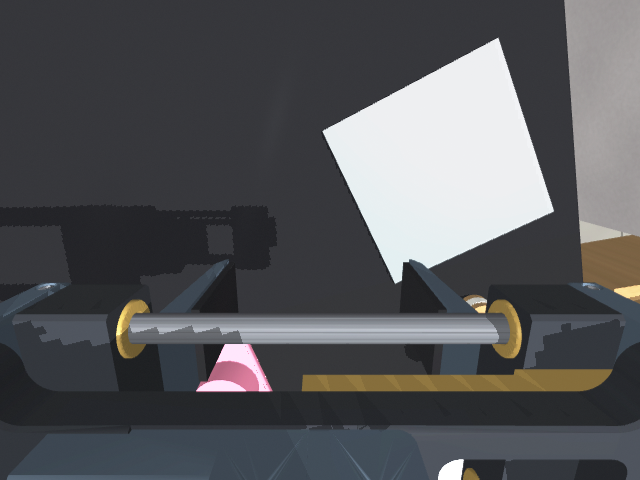

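```bash
python3 - <<'E'
import cv2
a=cv2.imread("pics/top0.png")[170:320,230:480]; cv2.imwrite("pics/topc.png",cv2.resize(a,None,fx=3.2,fy=3.2,interpolation=cv2.INTER_CUBIC))
a=cv2.imread("pics/scene0.png")[200:330,240:400]; cv2.imwrite("pics/scenec.png",cv2.resize(a,None,fx=4,fy=4,interpolation=cv2.INTER_CUBIC))
E
```

```text
(no output)
```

View pics/topc.png

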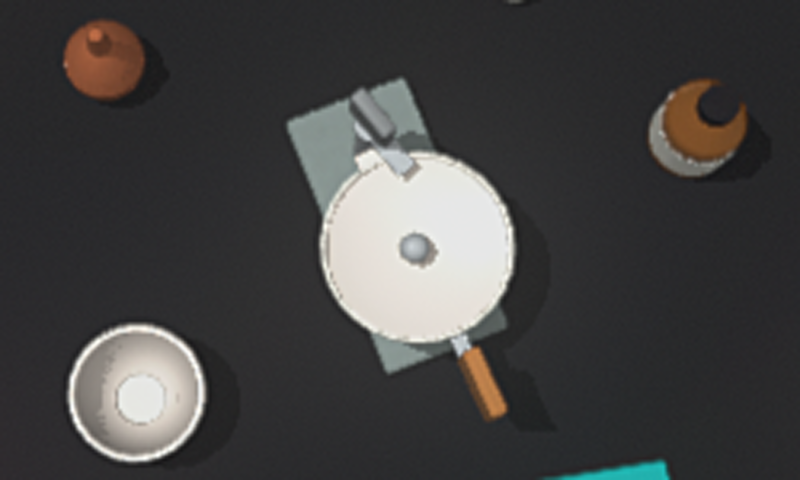

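View pics/scenec.png

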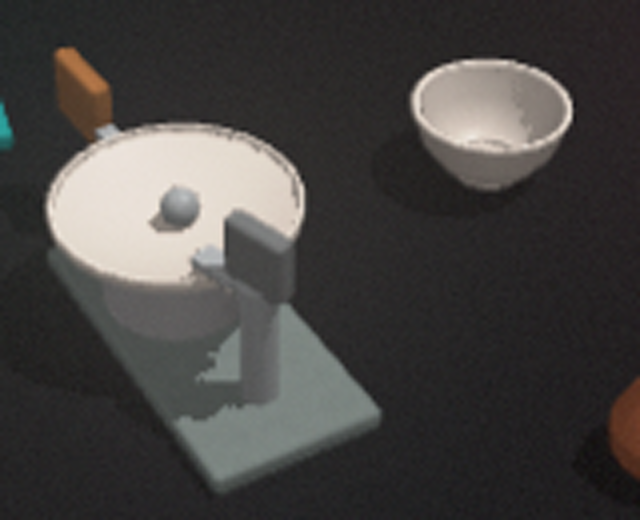

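```bash
cat > h.py <<'E'
import numpy as np
def plane(cam,px,z):
    f=np.load(cam+"0.npz"); K,R,t=f["intrinsics"],f["R"],f["t"]
    d=R.T@np.linalg.inv(K)@np.array([px[0],px[1],1.]); c=-R.T@t
    return c+d*(z-c[2])/d[2]
def T(x,y): return (230+x/3.2,170+y/3.2)
def S(x,y): return (240+x/4,200+y/4)
E
python3 - <<'E'
from h import *
def p(n,cam,px,z): print(n,cam,np.round(plane(cam,px,z),1))
for c in [(287,122),(404,78),(388,374),(507,325)]: p("plate","top",T(*c),12)
p("dishc","top",T(418,247),71)
for c in [(320,247),(515,247),(418,150),(418,343)]: p("rim","top",T(*c),71)
p("ball","top",T(415,248),66)
p("handle in","top",T(470,350),92)
for c in [(463,352),(478,346),(490,418),(505,411)]: p("handle","top",T(*c),92)
for c in [(350,97),(363,90),(382,137),(394,127)]: p("knob","top",T(*c),113)
p("fingertip","top",T(408,172),79)
p("lip","top",T(362,160),71)
p("bowl","top",T(137,392),45)
p("bowlbot","top",T(140,400),4)
p("bottle","top",T(690,130),70)
p("blower","top",T(104,62),30)
p("vial","top",(391,163),42)
p("teal","top",(432,377),50)
# scene
p("dishc","scene",S(176,203),71)
for c in [(47,205),(305,200)]: p("rim","scene",S(*c),71)
p("handle","scene",S(70,52),92);p("handle","scene",S(103,90),92)
p("bowl","scene",S(492,105),45)
for c in [(229,214),(292,252)]: p("knob","scene",S(*c),113)
for c in [(218,490),(380,415)]: p("plate","scene",S(*c),12)
p("lipS","scene",S(180,203),66)
E
```

```text
plate top [647.9  84.3  12. ]
plate top [679.3   2.1  12. ]
plate top [471.4  16.9  12. ]
plate top [504.4 -64.7  12. ]
dishc top [ 5.477e+02 -4.000e-01  7.100e+01]
rim top [548.   63.5  71. ]
rim top [547.4 -63.6  71. ]
rim top [612.7  -1.7  71. ]
rim top [484.7   0.9  71. ]
ball top [548.    1.2  66. ]
handle in top [477.4 -30.2  92. ]
handle top [476.2 -25.7  92. ]
handle top [479.9 -35.3  92. ]
handle top [434.5 -41.6  92. ]
handle top [438.8 -51.1  92. ]
knob top [637.4  44.4 113. ]
knob top [642.  36. 113.]
knob top [611.   24.4 113. ]
knob top [617.5  16.7 113. ]
fingertip top [596.    5.8  79. ]
lip top [606.2  35.3  71. ]
bowl top [456.7 183.9  45. ]
bowlbot top [455.4 185.4   4. ]
bottle top [ 625.6 -181.9   70. ]
blower top [686.6 210.7  30. ]
vial top [742.1 -73.8  42. ]
teal top [ 283.  -141.3   50. ]
dishc scene [552.7   1.1  71. ]
rim scene [544.8 -60.9  71. ]
rim scene [559.8  63.8  71. ]
handle scene [443.4 -42.6  92. ]
handle scene [481.1 -28.   92. ]
bowl scene [459.1 185.6  45. ]
knob scene [617.2  19.5 113. ]
knob scene [647.6  43.3 113. ]
plate scene [687.4   3.9  12. ]
plate scene [652.7  84.9  12. ]
lipS scene [546.7   3.6  66. ]
```

Emit:
{"api": "arm_command", "payload": {
  "series": [0.035,-0.0385,0,0,0,-0.0831,0.035,-0.0385,0,0,0,-0.0831,0.035,-0.0385,0,0,0,-0.0831,0.035,-0.0385,0,0,0,-0.0831,0.035,-0.0385,0,0,0,-0.0831,0.035,-0.0385,0,0,0,-0.0831,0.035,-0.0385,0,0,0,-0.0831,0.035,-0.0385,0,0,0,-0.0831,0.035,-0.0385,0,0,0,-0.0831,0.035,-0.0385,0,0,0,-0.0831,0.035,-0.0385,0,0,0,-0.0831,0.035,-0.0385,0,0,0,-0.0831,0.035,-0.0385,0,0,0,-0.0831,0.035,-0.0385,0,0,0,-0.0831,0.035,-0.0385,0,0,0,-0.0831,0.035,-0.0385,0,0,0,-0.0831,0.035,-0.0385,0,0,0,-0.0831],
  "hand": 1,
  "newtons": 40
}}

```text
time_s: 1.57
ee_pos: [390.6, 291.8, 224.8]
ee_rot: [-180.0, 0.0, 100.9]
force: [0.1, 0.3, -0.6]
gripper_width: 91.2
```

Emit:
{"api": "arm_command", "payload": {
  "series": [0.035,-0.0385,0,0,0,-0.0831,0.035,-0.0385,0,0,0,-0.0831,0.035,-0.0385,0,0,0,-0.0831,0.035,-0.0385,0,0,0,-0.0831,0.035,-0.0385,0,0,0,-0.0831,0.035,-0.0385,0,0,0,-0.0831,0.035,-0.0385,0,0,0,-0.0831,0.035,-0.0385,0,0,0,-0.0831,0.035,-0.0385,0,0,0,-0.0831,0.035,-0.0385,0,0,0,-0.0831,0.035,-0.0385,0,0,0,-0.0831,0.035,-0.0385,0,0,0,-0.0831,0.035,-0.0385,0,0,0,-0.0831,0.035,-0.0385,0,0,0,-0.0831,0.035,-0.0385,0,0,0,-0.0831,0.035,-0.0385,0,0,0,-0.0831,0.035,-0.0385,0,0,0,-0.0831,0,0,0,0,0,0,0,0,0,0,0,0]
}}

```text
time_s: 3.15
ee_pos: [628.2, 30.3, 224.2]
ee_rot: [-179.9, 0.1, 37.5]
force: [-0.1, 0.3, 0.1]
gripper_width: 91.4
```

```bash
cat > w.py <<'E'
import sys,cv2,numpy as np
from workcell import env, grab_frame
n=sys.argv[1]
s=env.state(); print(s["time_s"],np.round(s["ee_pos"],1),np.round(s["ee_rot"],2),np.round(s["force"],1),np.round(s["qpos"],1),round(s["gripper_width"],1))
for c in sys.argv[2:]:
    f=grab_frame(c); cv2.imwrite(f"pics/{c}{n}.png",f["frame"][:,:,::-1]); 
    np.savez(f"{c}_{n}.npz",ee=s["ee_pos"],rot=s["ee_rot"],**f)
E
python3 w.py 1 wrist
```

```text
3.15 [628.2  30.3 224.2] [-1.7994e+02  6.0000e-02  3.7470e+01] [-0.1  0.3  0.1] [ 1.7 23.3 82.1  0.  74.7 54.2] 91.4
```

View pics/wrist1.png

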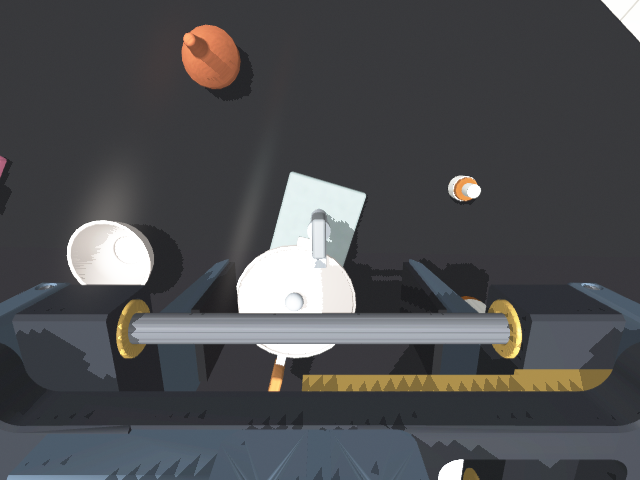

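```bash
cat >> h.py <<'E'
from scipy.spatial.transform import Rotation as Ro
def wp(n,px,z):
    f=np.load(f"wrist_{n}.npz"); Tt=np.eye(4); Tt[:3,:3]=Ro.from_euler('xyz',f["rot"],degrees=True).as_matrix(); Tt[:3,3]=f["ee"]
    M=Tt@f["tool_from_camera"]; c=M[:3,3]; d=M[:3,:3]@np.linalg.inv(f["intrinsics"])@np.array([px[0],px[1],1.])
    return c+d*(z-c[2])/d[2]
E
python3 - <<'E'
from h import *
for px,z in [((313,210),113),((325,210),113),((313,257),113),((325,257),113),((296,301),71),((238,300),71),((355,300),71),((111,258),45)]: print(px,np.round(wp(1,px,z),1))
E
python3 -c "
import cv2
a=cv2.imread('pics/wrist1.png')[160:310,220:380]; cv2.imwrite('pics/w1c.png',cv2.resize(a,None,fx=4,fy=4))"
```

```text
(313, 210) [644.6  49.5 113. ]
(325, 210) [650.6  41.6 113. ]
(313, 257) [612.   24.8 113. ]
(325, 257) [618.3  16.6 113. ]
(296, 301) [551.8   1.9  71. ]
(238, 300) [516.3  49.9  71. ]
(355, 300) [589.7 -45.7  71. ]
(111, 258) [460.2 183.7  45. ]
```

View pics/w1c.png

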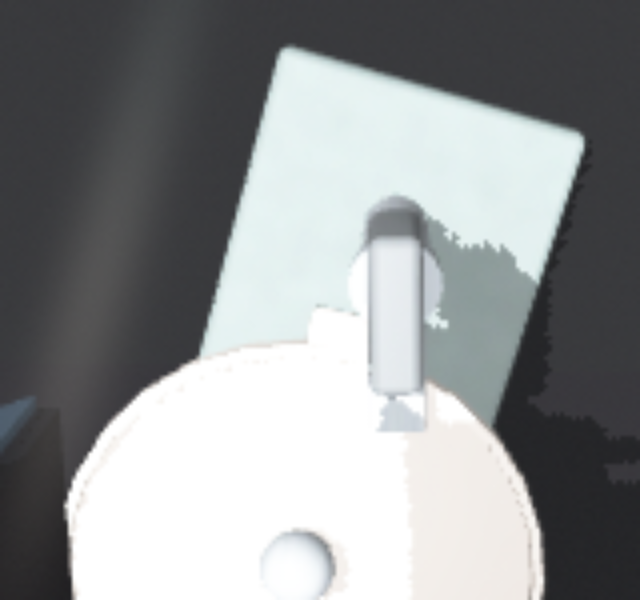

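Emit:
{"api": "arm_command", "payload": {
  "series": [0,0,-0.03,0,0,0,0,0,-0.03,0,0,0,0,0,-0.03,0,0,0,0,0,-0.03,0,0,0,0,0,-0.03,0,0,0,0,0,-0.03,0,0,0,0,0,-0.03,0,0,0,0,0,-0.03,0,0,0,0,0,-0.03,0,0,0,0,0,-0.03,0,0,0,0,0,-0.03,0,0,0,0,0,0,0,0,0],
  "hand": 1
}}

```text
time_s: 4.2
ee_pos: [625.6, 31.9, 90.7]
ee_rot: [-179.8, 0.2, 37.6]
force: [-0.6, 0.3, 0.5]
gripper_width: 91.2
```

Emit:
{"api": "arm_command", "payload": {
  "series": [0,0,0,0,0,0,0,0,0,0,0,0,0,0,0,0,0,0,0,0,0,0,0,0,0,0,0,0,0,0,0,0,0,0,0,0,0,0,0,0,0,0,0,0,0,0,0,0],
  "hand": 0,
  "newtons": 10
}}

```text
time_s: 4.87
ee_pos: [628.2, 30.9, 93.1]
ee_rot: [180.0, -0.0, 37.5]
force: [-0.5, -0.1, -0.8]
gripper_width: 41.0
```

Emit:
{"api": "arm_command", "payload": {
  "series": [0,0,0,0,0,0,0,0,0,0,0,0,0,0,0,0,0,0,0,0,0,0,0,0,0,0,0,0,0,0,0,0,0,0,0,0,0,0,0,0,0,0]
}}

```text
time_s: 5.45
ee_pos: [628.5, 30.8, 93.3]
ee_rot: [180.0, -0.0, 37.5]
force: [0.5, -0.6, 2.9]
gripper_width: 11.8
```

Emit:
{"api": "arm_command", "payload": {
  "series": [0,0,0,0,0,0.04,0,0,0,0,0,0.08,0,0,0,0,0,0.08,0,0,0,0,0,0.08,0,0,0,0,0,0.08,0,0,0,0,0,0.08,0,0,0,0,0,0.08,0,0,0,0,0,0.08,0,0,0,0,0,0.08,0,0,0,0,0,0.08,0,0,0,0,0,0.08,0,0,0,0,0,0.08,0,0,0,0,0,0.08,0,0,0,0,0,0.08,0,0,0,0,0,0.08,0,0,0,0,0,0.08,0,0,0,0,0,0.08,0,0,0,0,0,0.08,0,0,0,0,0,0.08,0,0,0,0,0,0.04]
}}

```text
time_s: 7.12
ee_pos: [629.0, 30.6, 93.3]
ee_rot: [179.9, 0.1, 106.1]
force: [1.7, -1.3, 1.5]
gripper_width: 12.0
```

```bash
python3 w.py 2 wrist scene
```

```text
7.1167 [629.   30.6  93.3] [1.7989e+02 5.0000e-02 1.0605e+02] [ 1.7 -1.3  1.5] [  1.8  29.   92.6  -0.   58.3 -14.3] 12.0
```

View pics/scene2.png

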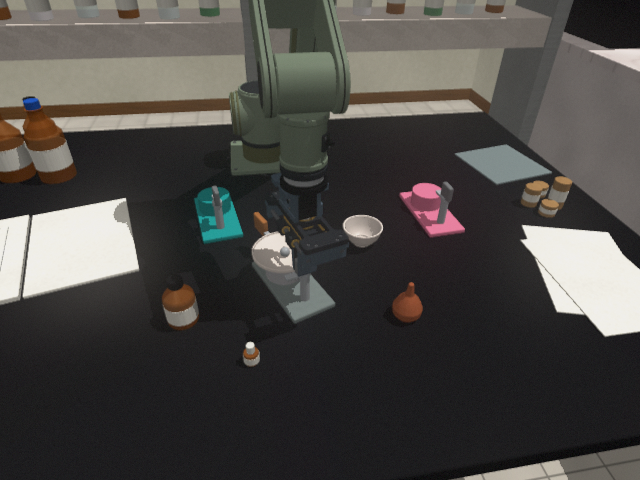

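Emit:
{"api": "arm_command", "payload": {
  "series": [0,0,0,0,0,0,0,0,0,0,0,0,0,0,0,0,0,0,0,0,0,0,0,0,0,0,0,0,0,0,0,0,0,0,0,0,0,0,0.03,0,0,0,0,0,0.03,0,0,0,0,0,0.03,0,0,0,0,0,0.03,0,0,0,0,0,0.03,0,0,0,0,0,0.03,0,0,0,0,0,0.03,0,0,0,0,0,0.03,0,0,0,0,0,0.03,0,0,0,0,0,0.03,0,0,0,0,0,0.03,0,0,0,0,0,0,0,0,0],
  "hand": 0.4
}}

```text
time_s: 8.72
ee_pos: [629.4, 31.0, 227.5]
ee_rot: [179.7, 0.1, 105.9]
force: [0.9, 0.5, 0.5]
gripper_width: 36.1
```

```bash
python3 w.py 3 wrist top; python3 -c "
import cv2
a=cv2.imread('pics/wrist3.png')[130:350,160:420]; cv2.imwrite('pics/w3c.png',cv2.resize(a,None,fx=2.7,fy=2.7))"
```

```text
8.7167 [629.4  31.  227.5] [1.7973e+02 6.0000e-02 1.0591e+02] [0.9 0.5 0.5] [  1.8  23.1  81.9   0.   74.7 -14.1] 36.1
```

View pics/wrist3.png

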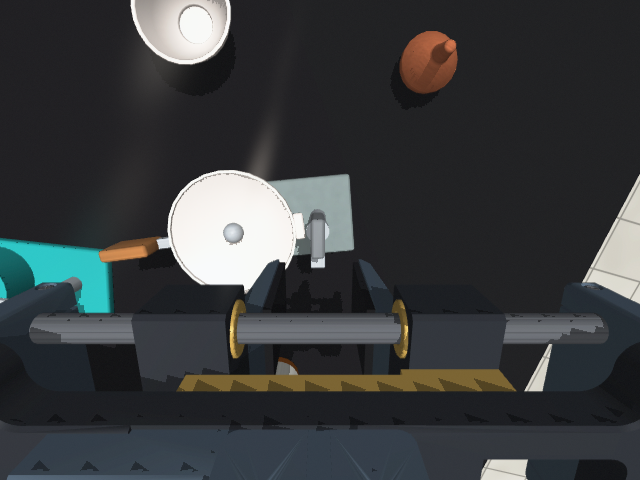

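View pics/top3.png

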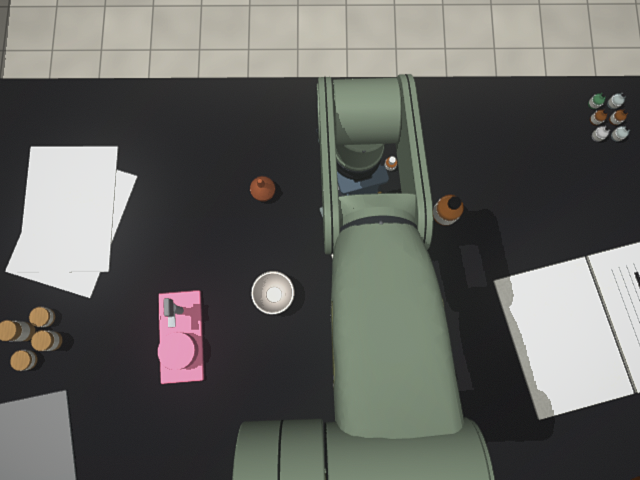

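```bash
python3 -c "
import cv2
a=cv2.imread('pics/wrist3.png')[160:300,90:340]; cv2.imwrite('pics/w3c.png',cv2.resize(a,None,fx=3.2,fy=3.2))"
```

```text
(no output)
```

View pics/w3c.png

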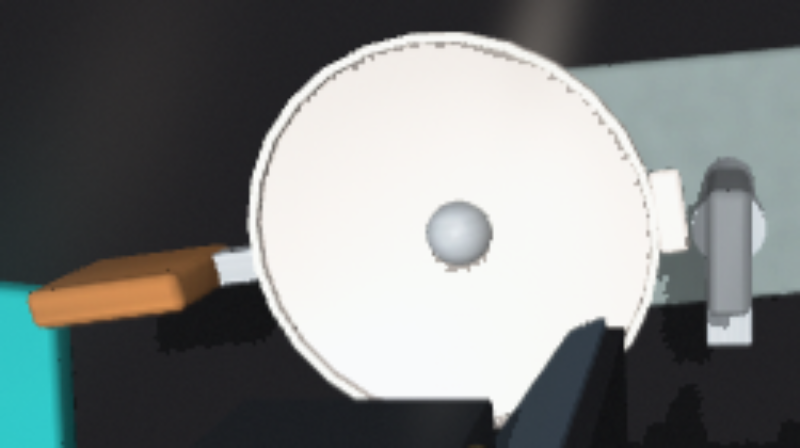

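```bash
python3 - <<'E'
from h import *
C=lambda x,y:(90+x/3.2,160+y/3.2)
P={}
for n,c,z in [("out-lo",(38,326),92),("out-hi",(31,293),92),("in-lo",(181,309),92),("in-hi",(188,273),92),("rimL",(248,225),71),("rimR",(658,225),71),("rimT",(440,31),71),("lip1",(683,170),71),("lip2",(688,250),71),("ball",(459,233),66),("knob1",(708,190),113),("knob2",(750,190),113),("knob3",(708,313),113),("knob4",(750,313),113)]:
    P[n]=wp(3,C(*c),z); print(n,np.round(P[n],1))
o=(P["out-lo"]+P["out-hi"])/2;i=(P["in-lo"]+P["in-hi"])/2
print("handle c",(o+i)/2,"yaw",np.degrees(np.arctan2(*(i-o)[1::-1])),np.linalg.norm(i-o))
c=(P["rimL"]+P["rimR"])/2; print("dish",c, "lip mid",(P["lip1"]+P["lip2"])/2)
d=(P["lip1"]+P["lip2"])/2-(o+i)/2; print(np.degrees(np.arctan2(d[1],d[0])),np.linalg.norm(d))
E
```

```text
out-lo [440.3 -51.2  92. ]
out-hi [437.3 -41.5  92. ]
in-lo [479.8 -34.5  92. ]
in-hi [480.2 -23.   92. ]
rimL [486.7 -11.7  71. ]
rimR [607.3  22.6  71. ]
rimT [531.3  61.4  71. ]
lip1 [610.2  41.2  71. ]
lip2 [618.2  17.4  71. ]
ball [548.3   1.9  66. ]
knob1 [617.4  46.  113. ]
knob2 [628.  49. 113.]
knob3 [626.6  13.2 113. ]
knob4 [637.5  16.3 113. ]
handle c [459.41036208 -37.55796803  92.        ] yaw 23.090090431636142 44.805297215846714
dish [546.9762878   5.428393   71.       ] lip mid [614.18174015  29.28450652  71.        ]
23.358491335432205 169.89142378263966
```

Emit:
{"api": "arm_command", "payload": {
  "series": [-0.021,-0.0085,0,0,0,-0.0922,-0.021,-0.0085,0,0,0,-0.0922,-0.021,-0.0085,0,0,0,-0.0922,-0.021,-0.0085,0,0,0,-0.0922,-0.021,-0.0085,0,0,0,-0.0922,-0.021,-0.0085,0,0,0,-0.0922,-0.021,-0.0085,0,0,0,-0.0922,-0.021,-0.0085,0,0,0,-0.0922,-0.021,-0.0085,0,0,0,-0.0922,-0.021,-0.0085,0,0,0,-0.0922,-0.021,-0.0085,0,0,0,-0.0922,-0.021,-0.0085,0,0,0,-0.0922,-0.021,-0.0085,0,0,0,-0.0922,-0.021,-0.0085,0,0,0,-0.0922,-0.021,-0.0085,0,0,0,-0.0922,-0.021,-0.0085,0,0,0,-0.0922,-0.021,-0.0085,0,0,0,-0.0922,-0.021,-0.0085,0,0,0,-0.0922,-0.021,-0.0085,0,0,0,-0.0922,-0.021,-0.0085,0,0,0,-0.0922],
  "hand": 0.7
}}

```text
time_s: 10.48
ee_pos: [459.0, -37.1, 223.8]
ee_rot: [-179.9, 0.1, 22.7]
force: [0.3, -0.3, -0.1]
gripper_width: 63.9
```

Emit:
{"api": "arm_command", "payload": {
  "series": [0,0,-0.03,0,0,0,0,0,-0.03,0,0,0,0,0,-0.03,0,0,0,0,0,-0.03,0,0,0,0,0,-0.03,0,0,0,0,0,-0.03,0,0,0,0,0,-0.03,0,0,0,0,0,0,0,0,0,0,0,0,0,0,0]
}}

```text
time_s: 11.23
ee_pos: [459.2, -37.0, 139.9]
ee_rot: [-179.9, 0.1, 22.9]
force: [-0.1, 0.6, -0.2]
gripper_width: 63.8
```

```bash
python3 w.py 4 wrist scene
```

```text
11.2333 [459.2 -37.  139.9] [-1.7992e+02  1.5000e-01  2.2930e+01] [-0.1  0.6 -0.2] [ -6.   12.6 111.2  -0.   56.3  61. ] 63.8
```

View pics/wrist4.png

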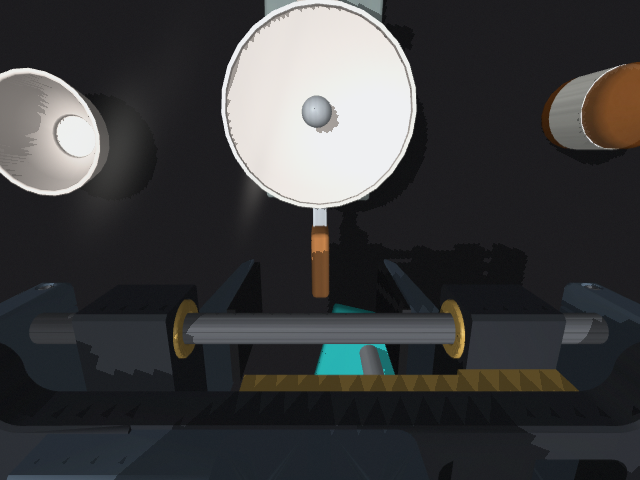

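View pics/scene4.png

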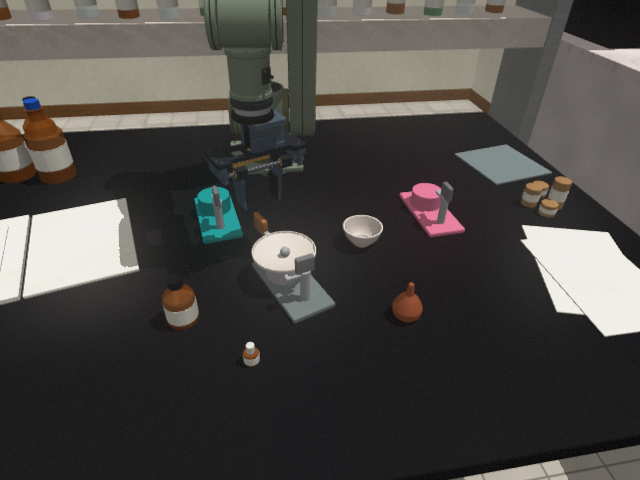

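```bash
python3 - <<'E'
from h import *
a=wp(4,(312,228),92);b=wp(4,(328,228),92);c=wp(4,(313,296),92);d=wp(4,(329,296),92)
for p in (a,b,c,d): print(np.round(p,1))
print((a+b+c+d)/4, np.degrees(np.arctan2(*((a+b)/2-(c+d)/2)[1::-1])), np.linalg.norm((a+b)/2-(c+d)/2))
print("dish",wp(4,(319,104),71),"bowl",wp(4,(50,131),45))
E
```

```text
[479.9 -23.4  92. ]
[483.9 -32.9  92. ]
[436.3 -42.3  92. ]
[440.5 -52.4  92. ]
[460.14933694 -37.75237163  92.        ] 23.820301193528444 47.60200546919628
dish [552.24353185   2.31323122  71.        ] bowl [461.80569391 176.90791781  45.        ]
```

Emit:
{"api": "arm_command", "payload": {
  "series": [0.0025,0,-0.0234,0,0,0.01,0,0,-0.0234,0,0,0,0,0,-0.0234,0,0,0,0,0,-0.0234,0,0,0,0,0,-0.0234,0,0,0,0,0,-0.0234,0,0,0,0,0,-0.0234,0,0,0,0,0,-0.0234,0,0,0,0,0,0,0,0,0,0,0,0,0,0,0,0,0,0,0,0,0,0,0,0,0,0,0]
}}

```text
time_s: 12.33
ee_pos: [461.7, -37.1, 66.6]
ee_rot: [180.0, -0.1, 23.4]
force: [0.2, -0.5, 0.5]
gripper_width: 63.8
```

Emit:
{"api": "arm_command", "payload": {
  "series": [0,0,0,0,0,0,0,0,0,0,0,0,0,0,0,0,0,0,0,0,0,0,0,0,0,0,0,0,0,0,0,0,0,0,0,0,0,0,0,0,0,0,0,0,0,0,0,0,0,0,0,0,0,0,0,0,0,0,0,0,0,0,0,0,0,0,0,0,0,0,0,0],
  "hand": 0,
  "newtons": 8
}}

```text
time_s: 13.33
ee_pos: [461.1, -37.0, 66.1]
ee_rot: [180.0, 0.0, 23.4]
force: [0.7, 0.5, -0.6]
gripper_width: 12.1
```

```bash
python3 w.py 5 wrist scene
```

```text
13.3333 [461.1 -37.   66.1] [180.     0.    23.38] [ 0.7  0.5 -0.6] [ -6.   18.2 116.7  -0.   45.2  60.6] 12.1
```

View pics/wrist5.png

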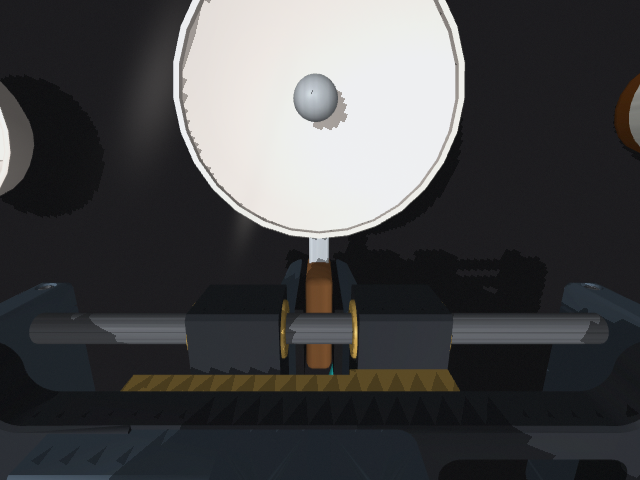

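Emit:
{"api": "arm_command", "payload": {
  "series": [0,0,0,0,0,0,0,0,0,0,0,0,0,0,0,0,0,0,0,0,0,0,0,0,0,0,0.001,0,0,0,0,0,0.001,0,0,0,0,0,0.002,0,0,0,0,0,0.002,0,0,0,0,0,0.002,0,0,0,0,0,0.002,0,0,0,0,0,0.002,0,0,0,0,0,0.002,0,0,0,0,0,0.001,0,0,0,0,0,0,0,0,0,0,0,0,0,0,0,0,0,0,0,0,0],
  "newtons": 55
}}

```text
time_s: 14.77
ee_pos: [461.1, -37.1, 72.1]
ee_rot: [180.0, 0.0, 23.4]
force: [0.4, 0.2, -1.6]
gripper_width: 12.0
```

```bash
python3 w.py 6 wrist scene;  python3 -c "
import cv2
a=cv2.imread('pics/scene6.png')[190:330,220:390]; cv2.imwrite('pics/s6c.png',cv2.resize(a,None,fx=4,fy=4))"
```

```text
14.7667 [461.1 -37.1  72.1] [180.     0.    23.38] [ 0.4  0.2 -1.6] [ -6.   17.7 116.3  -0.   46.1  60.6] 12.0
```

View pics/wrist6.png

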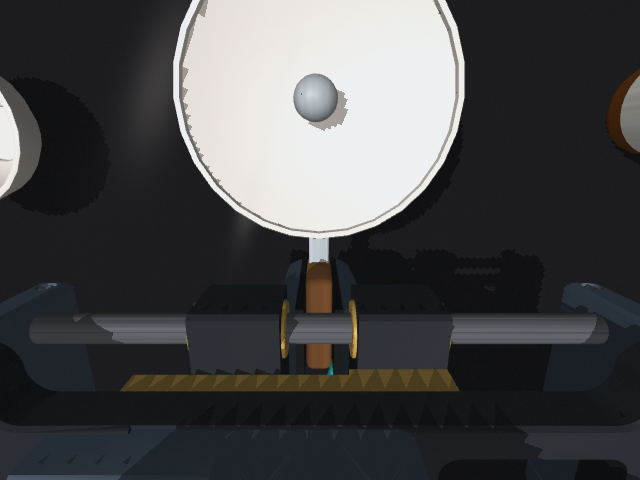

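View pics/s6c.png

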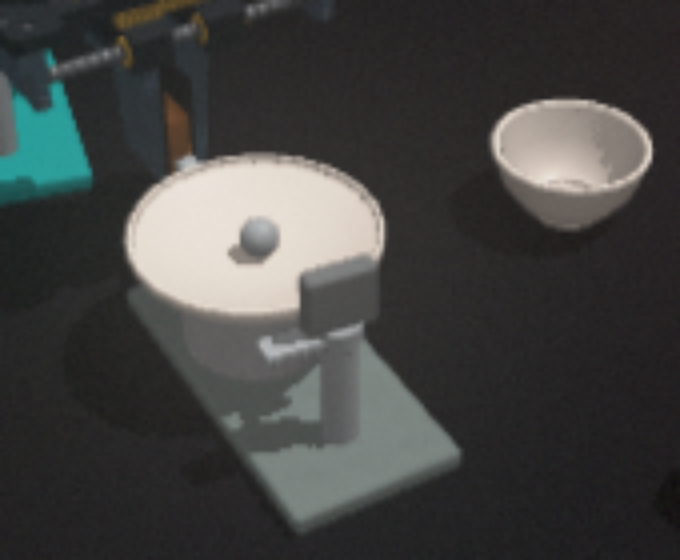

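Emit:
{"api": "arm_command", "payload": {
  "series": [0,0,0.0025,0,0,0,0,0,0.005,0,0,0,0,0,0.005,0,0,0,0,0,0.005,0,0,0,0,0,0.005,0,0,0,0,0,0.005,0,0,0,0,0,0.005,0,0,0,0,0,0.005,0,0,0,0,0,0.005,0,0,0,0,0,0.005,0,0,0,0,0,0.005,0,0,0,0,0,0.005,0,0,0,0,0,0.005,0,0,0,0,0,0.005,0,0,0,0,0,0.005,0,0,0,0,0,0.005,0,0,0,0,0,0.005,0,0,0,0,0,0.0025,0,0,0,0,0,0,0,0,0,0,0,0,0,0,0]
}}

```text
time_s: 16.53
ee_pos: [461.2, -37.1, 106.2]
ee_rot: [180.0, -0.0, 23.4]
force: [-0.6, -0.1, -1.8]
gripper_width: 12.0
```

```bash
python3 w.py 7 wrist; python3 - <<'E'
import numpy as np
# rotation plan about dish centre; handle dir
x0,y0=461.2,-37.1; th0=np.radians(23.4)
c=np.array([x0+97*np.cos(th0),y0+97*np.sin(th0)]); print("centre",c)
bowl=np.array([458.3,184.8]); st=np.array([548.5,0]); d=bowl-st; print("bowl dir",np.degrees(np.arctan2(d[1],d[0])))
c=np.array([549.5,0.5])
tot=np.radians(93.0)-0
dst=st-c
N=75
# smooth profile: ramp 3 rows
w=np.ones(N); w[:4]=[.2,.4,.6,.8]; w[-4:]=[.8,.6,.4,.2]; w/=w.sum()
a=th0+np.cumsum(np.r_[0,w])*(tot)
r=97
P=np.array([461.2,-37.1])+r*np.c_[-np.cos(a)+np.cos(th0),-np.sin(a)+np.sin(th0)]
D=np.diff(P,axis=0)/400; A=np.degrees(np.diff(a))/45
cum=np.zeros(2)
out=[]
for k in range(N):
    tgt=(P[k+1]-P[0])/400
    s=np.round(tgt-cum,4); cum+=s; out.append([s[0],s[1],0,0,0,round(A[k],4)])
print(P[-1],sum(o[5] for o in out)*45, cum*400)
for k in range(0,N,15): print("["+", ".join(f"{v:g}" for o in out[k:k+15] for v in o)+"]")
E
```

```text
16.5333 [461.2 -37.1 106.2] [ 1.7999e+02 -1.0000e-02  2.3380e+01] [-0.6 -0.1 -1.8] [ -6.   15.  113.8  -0.   51.2  60.6] 12.0
centre [550.22219869   1.42334539]
bowl dir 116.01678294077378
[593.35181107 -85.46069535] 92.97449999999986 [132.16 -48.36]
[0.0004, -0.001, 0, 0, 0, 0.0058, 0.0009, -0.002, 0, 0, 0, 0.0116, 0.0014, -0.0031, 0, 0, 0, 0.0175, 0.0019, -0.004, 0, 0, 0, 0.0233, 0.0025, -0.0049, 0, 0, 0, 0.0291, 0.0026, -0.0049, 0, 0, 0, 0.0291, 0.0027, -0.0049, 0, 0, 0, 0.0291, 0.0029, -0.0047, 0, 0, 0, 0.0291, 0.0029, -0.0047, 0, 0, 0, 0.0291, 0.003, -0.0047, 0, 0, 0, 0.0291, 0.0032, -0.0045, 0, 0, 0, 0.0291, 0.0032, -0.0045, 0, 0, 0, 0.0291, 0.0034, -0.0044, 0, 0, 0, 0.0291, 0.0034, -0.0044, 0, 0, 0, 0.0291, 0.0036, -0.0043, 0, 0, 0, 0.0291]
[0.0036, -0.0041, 0, 0, 0, 0.0291, 0.0037, -0.0041, 0, 0, 0, 0.0291, 0.0039, -0.004, 0, 0, 0, 0.0291, 0.0039, -0.004, 0, 0, 0, 0.0291, 0.004, -0.0038, 0, 0, 0, 0.0291, 0.0041, -0.0037, 0, 0, 0, 0.0291, 0.0042, -0.0037, 0, 0, 0, 0.0291, 0.0042, -0.0035, 0, 0, 0, 0.0291, 0.0044, -0.0034, 0, 0, 0, 0.0291, 0.0044, -0.0034, 0, 0, 0, 0.0291, 0.00
[... 964 characters left out ...]
0, 0, 0.0291, 0.0055, 0.0002, 0, 0, 0, 0.0291, 0.0055, 0.0003, 0, 0, 0, 0.0291, 0.0056, 0.0005, 0, 0, 0, 0.0291, 0.0055, 0.0006, 0, 0, 0, 0.0291, 0.0055, 0.0007, 0, 0, 0, 0.0291, 0.0054, 0.0008, 0, 0, 0, 0.0291]
[0.0055, 0.001, 0, 0, 0, 0.0291, 0.0054, 0.0011, 0, 0, 0, 0.0291, 0.0054, 0.0012, 0, 0, 0, 0.0291, 0.0054, 0.0014, 0, 0, 0, 0.0291, 0.0054, 0.0014, 0, 0, 0, 0.0291, 0.0053, 0.0016, 0, 0, 0, 0.0291, 0.0053, 0.0017, 0, 0, 0, 0.0291, 0.0052, 0.0018, 0, 0, 0, 0.0291, 0.0052, 0.002, 0, 0, 0, 0.0291, 0.0051, 0.002, 0, 0, 0, 0.0291, 0.0051, 0.0022, 0, 0, 0, 0.0291, 0.0041, 0.0018, 0, 0, 0, 0.0233, 0.003, 0.0014, 0, 0, 0, 0.0175, 0.002, 0.001, 0, 0, 0, 0.0116, 0.001, 0.0005, 0, 0, 0, 0.0058]
```

View pics/wrist7.png

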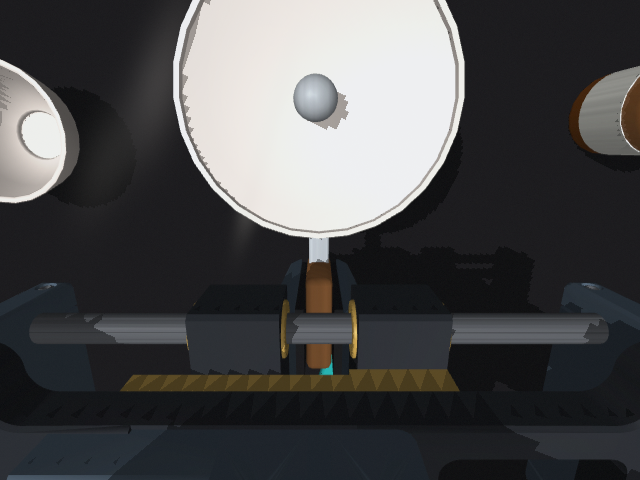

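Emit:
{"api": "arm_command", "payload": {
  "series": [0,0,0.0025,0,0,0,0,0,0.005,0,0,0,0,0,0.005,0,0,0,0,0,0.005,0,0,0,0,0,0.005,0,0,0,0,0,0.005,0,0,0,0,0,0.005,0,0,0,0,0,0.005,0,0,0,0,0,0.0025,0,0,0,0,0,0,0,0,0]
}}

```text
time_s: 17.42
ee_pos: [461.3, -37.1, 122.4]
ee_rot: [180.0, -0.0, 23.4]
force: [1.0, -0.2, -1.6]
gripper_width: 11.8
```

Emit:
{"api": "arm_command", "payload": {
  "series": [0.0004,-0.001,0,0,0,0.006,0.0009,-0.002,0,0,0,0.012,0.0014,-0.003,0,0,0,0.0175,0.002,-0.004,0,0,0,0.023,0.0026,-0.0049,0,0,0,0.029,0.0026,-0.0049,0,0,0,0.029,0.0028,-0.0048,0,0,0,0.029,0.0028,-0.0048,0,0,0,0.029,0.003,-0.0047,0,0,0,0.029,0.003,-0.0047,0,0,0,0.029,0.0034,-0.0044,0,0,0,0.029,0.0034,-0.0044,0,0,0,0.029,0.0034,-0.0044,0,0,0,0.029,0.0034,-0.0044,0,0,0,0.029,0.0034,-0.0044,0,0,0,0.029]
}}

```text
time_s: 18.67
ee_pos: [476.7, -61.7, 122.0]
ee_rot: [180.0, 0.0, 40.5]
force: [0.6, 0.8, -1.7]
gripper_width: 11.7
```

```bash
python3 w.py 8 wrist
```

```text
18.6667 [476.7 -61.7 122. ] [1.7999e+02 1.0000e-02 4.0480e+01] [ 0.6  0.8 -1.7] [ -8.7  15.4 110.4  -0.   54.2  40.8] 11.7
```

View pics/wrist8.png

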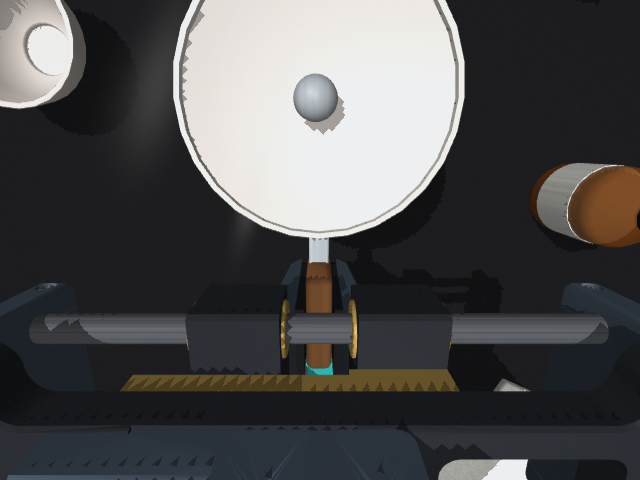

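Emit:
{"api": "arm_command", "payload": {
  "series": [0.0038,-0.004,0,0,0,0.029,0.0038,-0.004,0,0,0,0.029,0.0038,-0.004,0,0,0,0.029,0.0038,-0.004,0,0,0,0.029,0.0038,-0.004,0,0,0,0.029,0.0043,-0.0035,0,0,0,0.029,0.0043,-0.0035,0,0,0,0.029,0.0043,-0.0035,0,0,0,0.029,0.0043,-0.0035,0,0,0,0.029,0.0043,-0.0035,0,0,0,0.029,0.0046,-0.003,0,0,0,0.029,0.0046,-0.003,0,0,0,0.029,0.0046,-0.003,0,0,0,0.029,0.0046,-0.003,0,0,0,0.029,0.0046,-0.003,0,0,0,0.029,0.0049,-0.0025,0,0,0,0.029,0.0049,-0.0025,0,0,0,0.029,0.0049,-0.0025,0,0,0,0.029,0.0049,-0.0025,0,0,0,0.029,0.0049,-0.0025,0,0,0,0.029]
}}

```text
time_s: 20.38
ee_pos: [512.0, -87.5, 122.1]
ee_rot: [180.0, -0.0, 66.6]
force: [-0.3, 0.5, -2.3]
gripper_width: 11.8
```

Emit:
{"api": "arm_command", "payload": {
  "series": [0.0052,-0.0019,0,0,0,0.029,0.0052,-0.0019,0,0,0,0.029,0.0052,-0.0019,0,0,0,0.029,0.0052,-0.0019,0,0,0,0.029,0.0052,-0.0019,0,0,0,0.029,0.0054,-0.0013,0,0,0,0.029,0.0054,-0.0013,0,0,0,0.029,0.0054,-0.0013,0,0,0,0.029,0.0054,-0.0013,0,0,0,0.029,0.0054,-0.0013,0,0,0,0.029,0.0055,-0.0007,0,0,0,0.029,0.0055,-0.0007,0,0,0,0.029,0.0055,-0.0007,0,0,0,0.029,0.0055,-0.0007,0,0,0,0.029,0.0055,-0.0007,0,0,0,0.029,0.0055,0,0,0,0,0.029,0.0055,0,0,0,0,0.029,0.0055,0,0,0,0,0.029,0.0055,0,0,0,0,0.029,0.0055,0,0,0,0,0.029]
}}

```text
time_s: 22.05
ee_pos: [555.2, -95.2, 122.1]
ee_rot: [180.0, 0.0, 92.7]
force: [-0.4, -0.1, -1.7]
gripper_width: 11.7
```

Emit:
{"api": "arm_command", "payload": {
  "series": [0.0055,0.0006,0,0,0,0.029,0.0055,0.0006,0,0,0,0.029,0.0055,0.0006,0,0,0,0.029,0.0055,0.0006,0,0,0,0.029,0.0055,0.0006,0,0,0,0.029,0.0054,0.0012,0,0,0,0.029,0.0054,0.0012,0,0,0,0.029,0.0054,0.0012,0,0,0,0.029,0.0054,0.0012,0,0,0,0.029,0.0054,0.0012,0,0,0,0.029,0.0053,0.0018,0,0,0,0.029,0.0053,0.0018,0,0,0,0.029,0.0052,0.0019,0,0,0,0.029,0.0051,0.002,0,0,0,0.029,0.0051,0.0021,0,0,0,0.029,0.0041,0.0018,0,0,0,0.023,0.003,0.0014,0,0,0,0.0175,0.002,0.001,0,0,0,0.012,0.001,0.0005,0,0,0,0.006,0,0,0,0,0,0]
}}

```text
time_s: 23.72
ee_pos: [591.2, -85.8, 122.1]
ee_rot: [180.0, -0.0, 114.8]
force: [0.4, 0.0, -2.3]
gripper_width: 11.9
```

Emit:
{"api": "arm_command", "payload": {
  "series": [0,0,0,0,0,0,0,0,0,0,0,0,0,0,0,0,0,0,0,0,0,0,0,0,0,0,0,0,0,0,0,0,0,0,0,0,0,0,0,0,0,0,0,0,0,0,0,0]
}}

```text
time_s: 24.38
ee_pos: [591.2, -85.9, 122.1]
ee_rot: [180.0, 0.0, 114.8]
force: [0.3, 1.0, -2.9]
gripper_width: 12.1
```

```bash
python3 w.py 9 wrist scene top
```

```text
24.3833 [591.2 -85.9 122.1] [179.99   0.   114.77] [ 0.3  1.  -2.9] [ -9.4  24.9  95.2   0.   60.  -34.1] 12.1
```

View pics/wrist9.png

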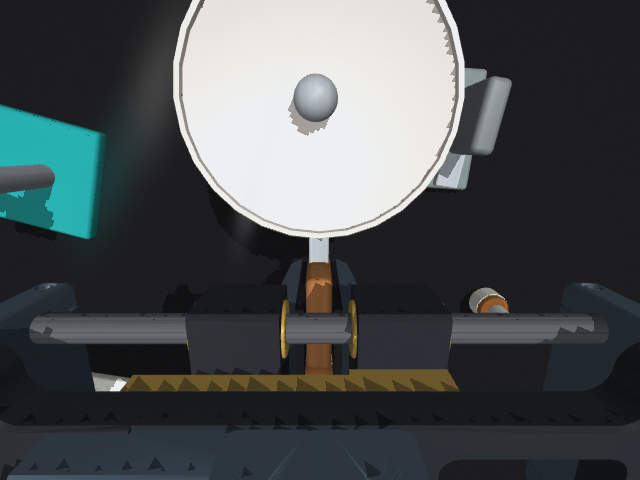

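View pics/scene9.png

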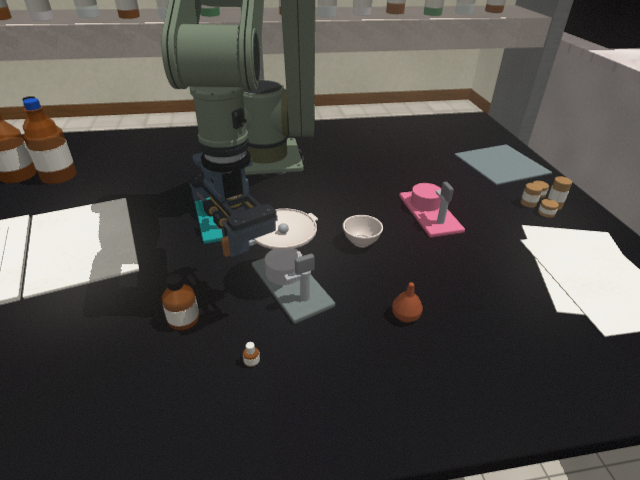

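View pics/top9.png

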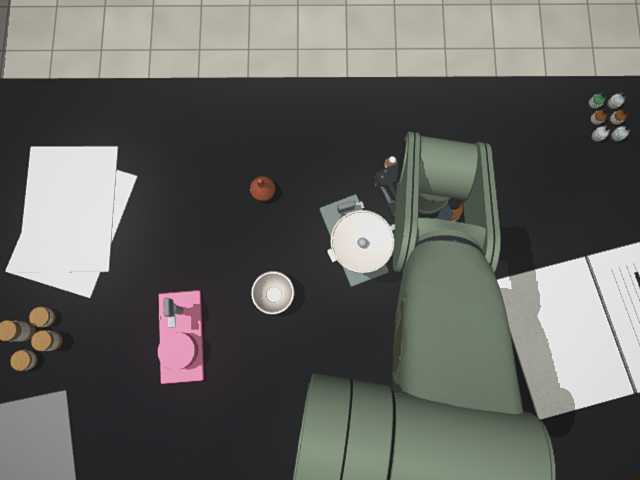

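```bash
python3 - <<'E'
from h import *
c=plane("top",(362.5,241),127);l=plane("top",(332,255.5),127);b=plane("top",(272.8,292.5),45)
print(c,l,b); d=(l-c)[:2];e=(b-c)[:2]
print(np.degrees(np.arctan2(d[1],d[0])),np.degrees(np.arctan2(e[1],e[0])))
print("bowl same?",abs(np.load("top0.npz")["frame"][265:320,245:300].astype(int)-np.load("top_9.npz")["frame"][265:320,245:300]).mean())
from workcell import env
s=env.state();print(s["time_s"],s["gripper_width"],np.abs(s["qvel"]).max())
env.job_done()
E
```

```text
[5.49674582e+02 1.70726747e-01 1.27000000e+02] [520.82376764  60.94864959 127.        ] [456.67410579 183.97021379  45.        ]
115.39333389121846 116.8388980694354
bowl same? 0.6262258953168044
24.5333 11.80507809950466 0.07835276579863205
the job is handed in; nothing more can be done
```

I handed the job in at 24.5 s of the 64 s allowed. The dish is held still above its stand, with the pouring lip pointing at the bowl. No verdict was reported, so what follows is from my own checks.

**What I did:**
1. I gripped the clamp's knob and turned it about 68°. By camera and wrist yaw the clamp then stood at about 1.49 rad, past the 1.0 rad it needs.
2. I gripped the dish by its handle at 55 N and lifted it level. The lift was about 56 mm, a bit more than "a few centimetres", so that the lip would pass over the knob.
3. I turned the dish about 91° around its own middle.

**Last checks:**
- **Aim:** the lip points at about 115° and the bowl lies at about 117°. That puts the bowl's centre roughly 5–7 mm off the handle-lip line, against 40 mm allowed.
- **Position:** the dish's centre is about 2–4 mm from the pedestal axis.
- **Level and ball:** the tool tilt reads 0.01°, and the ball sits in the same central spot in the wrist pictures from grasp to finish.
- **Grip:** the gripper is closed on the handle at 11.8 mm with the arm at rest.
- **Other things:** the bowl looks unmoved when I compare the before and after pictures. I compared the bottle, blower and vial only by eye in the scene picture, where they also stand as before.

None of these checks failed. The cameras disagreed with each other by about 2–5 mm, which is well inside the tolerances.

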